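# Put the stray lug nut away in the parts case with sliding doors

## Robot

A 6-joint arm with a two-finger parallel gripper is mounted at the origin on a cart in front of the work surface, level with it; the furniture and walls round the work are solid. World frame = base frame: x ahead of the robot, y to its left, z up, the work surface at z = 0. Lengths are in m, angles in rad, forces in N, time in s.
With the tool pointing down it reaches from about 0.3 to 0.825 m from the base axis. Payload 5.4 kg.
Tool frame: the origin (TCP) lies midway between the tips of the shut fingers; the grasp point (between the pads) lies 19 mm behind it (grip_point_offset is the distance from the TCP to the grasp point, in m); z points along the fingers, y is the line along which they close (so a half turn about z gives the same grasp; the last joint's range is limited). The gripper opens to 92 mm and grips with 3 to 60 N. Pads are 20 mm wide; open, the fingers measure 128 mm over their backs; the gripper's body (75 mm by 189 mm) begins 69 mm behind the grasp point.
Start: joints at [-1.314, 0.158, 1.597, -0, 1.386, -0.21], TCP at [0.259, -0.513, 0.215] pointing down, gripper open.
Joint ranges: [-2.91, 2.91], [-0.94, 2.29], [0.18, 2.7], [-1.29, 4.43], [0.17, 2.64], [-3, 3]. Speed limits (rad/s): [2.57, 2.57, 3.14, 3.14, 3.14, 3.14].

## Interface

Orientations are given as a 3x3 rotation matrix whose columns are the frame's x, y, z axes.
In Python, from rig import * gives the robot as it stands. The module is installed in compiled form; this text tells all that it offers.
- The arm moves only by the tool carry_out, never from a script. Its argument "plan" is a list of rows, each a list of 2 entries, a list of its own where there are three numbers: the shift along the tool's x, y, z in units of 400 mm (1.0 is 400 mm), then the turn, a rotation vector about the tool's x, y, z in units of 90 degrees (1.0 is 90 degrees). In form: [[[x, y, z], [wx, wy, wz]], ...]. A call has 1 to 8 rows; each row is the pose to reach, as a shift and turn from the pose commanded when the call began, along the tool's axes at that moment; what a row does not reach only later rows make up. A row lasts 1/10 s, in which the tool goes at most 50 mm and 8.59 degrees, less where a joint would pass 70% of its speed; a pose out of reach is approached as far as the arm can. A call with a number of a shift or a turn outside -1 to 1 is refused whole. A call with a gripper value outside its range is refused whole. "grip" is the opening, from 0 (shut) to 1 (fully open), set as the call begins (left out, the last holds). The fingers move at their own pace and stop on an object; "grip_force" is the grip in N (left out, the last holds). Time passes only in rows, so rows that repeat a pose let the fingers close. It gives the time, the measured TCP pose, the force, the opening and the grip force at its end, in the units of the state.
- sense(): the state, without advancing time (a new reading comes with each control period).
- camera(name): name is "side" or "top"; returns (picture, depth): 480x640x3 uint8, red, green, blue; 480x640 float32, m along the optical axis (not along the pixel's ray), 0 where there is no reading.
- camera_model(name): a dict with "fx", "fy", "cx", "cy" (pixels), "R" (3x3) and "t" (3): a world point X has camera coordinates R X + t. Camera axes: x right, y down, z forward; pixel columns grow to the right and rows downward; lengths in m; the calibration is good to about 2 mm. A picture is of the moment at which its call begins. camera_model takes no time and is no camera call.
- hand_in(): hands the job in; it is judged then, once.
Trained networks look in the newest picture that a camera, given by its name, has taken for a name from the list of things; names that differ only in an ending like _2 or _b are one class to them, and where a whole thing is asked for, a point or a joint stands for the part that bears it (a point fixed in the world has none). Each returns a list of dicts, best first, with "p" (0 to 1); they miss things now and then, are a little off and sometimes report something else, mostly with a low value. They report only what shows in the picture. A call takes as long as a camera call.
- spot_in(camera, target): "pixel" ([column, row] in pixels, amid what is visible of it).
- silhouettes(camera, target): "pixels" (480x640 bool, what is visible of it) and "pixel" ([column, row] in pixels, amid what is visible of it).
The state is a dict: "time_s": time; "qpos": joint angles; "dq": joint speeds; "joint_efforts": joint torques, N m; "eef_pos": TCP position; "ee_rot": TCP orientation; "force": force on the tool from outside, world axes, zero at the start; "wrist_torque": the same for the moment, N m; "finger_gap": finger opening in m; "grasp_force": force on a finger pad.
Only numpy, scipy, OpenCV 4.12 (cv2) and the standard library are available. Lean on these libraries where they do the work, as an engineer would, in place of code of your own. Each camera call takes 0.05 s, during which the arm holds its last target. There are 200 camera calls.

## Task

A stray lug nut stands on the mat; it belongs in the low parts case, in the compartment that already holds the other lug nut. Slide the clear door over that compartment all the way open, past the other door, put the stray nut in there with its mate and let go, and leave that door open. Keep the other door shut and do not shift the other things lying on the mat.

Things in the scene. Friction and masses are not known exactly. Their poses are not given: they have to be found in the camera images.
- parts_case: low grey steel parts case fixed to the mat, 170 (x) x 360 (y) x 68 mm; origin: centre of its underside, x from front to back, y to its left end. A 4 mm divider at y = 0, 48 mm high, makes a left and a right compartment. End walls 6 mm thick, 50 mm high; rails on front and back 10 mm wide, 68 mm high. Two clear bypass doors lie flat on top: left in the lower track, right in the upper
- left_bay (a point): centre of the left compartment's floor, 4 mm above the mat, at y = +88 mm of the case. Compartment 158 mm (x) by 172 mm (y), open to the top when its door is slid away, but a fully open door still covers the 30 mm next to the divider
- right_bay (a point): centre of the right compartment's floor, 4 mm above the mat, at y = -88 mm of the case. Compartment 158 mm (x) by 172 mm (y), open to the top when its door is slid away, but a fully open door still covers the 30 mm next to the divider
- left_door (a joint): left door, clear panel 154 x 183 x 3 mm, top 55 mm above the mat: m open, 0 shut over the left compartment, 0.150 fully open under the other door; grows as it slides to the case's right (-y) end. About 2 N of friction plus slight damping; stays where left; starts up to 15 mm ajar. Its black plastic lip stands up along its outer end
- right_door (a joint): right door, clear panel 154 x 183 x 3 mm, top 63 mm above the mat: m open, 0 shut over the right compartment, 0.150 fully open over the other door; grows as it slides to the case's left (+y) end. About 2 N of friction plus slight damping; stays where left; starts up to 15 mm ajar. Its black plastic lip stands up along its outer end
- left_door_lip (a point): middle of the outward (+y of the case) face of the left door's lip, 70 mm above the mat; moves with the door. The lip is an upright strip 5 mm thick, 134 mm long along the case's x, from 52 to 80 mm above the mat. Door shut: this face is flush with the case's end, so fingers can come down just outside it and push it inward
- right_door_lip (a point): middle of the outward (-y of the case) face of the right door's lip, 70 mm above the mat; moves with the door. The lip is an upright strip 5 mm thick, 134 mm long along the case's x, from 60 to 80 mm above the mat. Door shut: this face is flush with the case's end, so fingers can come down just outside it and push it inward
- loose_nut: the stray lug nut: pale grey hexagonal steel nut standing upright on the mat left of the case, 18 mm across flats (along its x) x 21 mm (along its y) x 24 mm high, about 45 g; origin at the middle of its underside
- stored_nut: the other lug nut, same shape, standing in one of the two compartments (which one varies), about 130 mm from the divider towards the case's end; origin at the middle of its underside
- stored_valve: black rubber tyre valve stem, 16 x 52 (along its y) x 16 mm, lying in the other compartment, about 130 mm from the divider; origin at the middle of its underside
- tyre_gauge: round dial tyre gauge, 70 x 118 x 26 mm, on the mat in front of the case; bystander, to be left alone; origin at the middle of its underside
- core_tool: red-handled valve core tool, 18 x 107 x 18 mm, on the mat in front of the case; bystander, to be left alone; origin at the middle of its underside
- weight_strip: blue strip with balancing weights, 18 x 144 x 5 mm, on the mat in front of the case; bystander, to be left alone; origin at the middle of its underside

How it is judged:
On the way:
1. the door over the compartment with the stored lug nut is slid open by at least 90 mm (((y of stored_nut in the frame of parts_case between 0.004 and 0.172 m and x of stored_nut in the frame of parts_case between -0.078 and 0.078 m and z of stored_nut in the frame of parts_case below 0.03 m and value of joint left_door above 0.09 m) or (y of stored_nut in the frame of parts_case between -0.172 and -0.004 m and x of stored_nut in the frame of parts_case between -0.078 and 0.078 m and z of stored_nut in the frame of parts_case below 0.03 m and value of joint right_door above 0.09 m))), for 0.2 s.
At the end, for the whole second after the job is handed in: Both lug nuts are in the compartment where the stored nut was, on its floor (undersides less than 30 mm above the mat), the stray one at rest and released; the valve stem is still in the other compartment; the door over the nuts is open by at least 90 mm and the other door is within 30 mm of shut (((y of stored_nut in the frame of parts_case between 0.004 and 0.172 m and x of stored_nut in the frame of parts_case between -0.078 and 0.078 m and z of each of stored_nut, loose_nut, stored_valve in the frame of parts_case below 0.03 m and y of loose_nut in the frame of parts_case between 0.004 and 0.172 m and x of loose_nut in the frame of parts_case between -0.078 and 0.078 m and y of stored_valve in the frame of parts_case between -0.172 and -0.004 m and x of stored_valve in the frame of parts_case between -0.078 and 0.078 m and value of joint left_door above 0.09 m and value of joint right_door below 0.03 m) or (y of stored_nut in the frame of parts_case between -0.172 and -0.004 m and x of stored_nut in the frame of parts_case between -0.078 and 0.078 m and z of each of stored_nut, loose_nut, stored_valve in the frame of parts_case below 0.03 m and y of loose_nut in the frame of parts_case between -0.172 and -0.004 m and x of loose_nut in the frame of parts_case between -0.078 and 0.078 m and y of stored_valve in the frame of parts_case between 0.004 and 0.172 m and x of stored_valve in the frame of parts_case between -0.078 and 0.078 m and value of joint right_door above 0.09 m and value of joint left_door below 0.03 m)) and linear speed of loose_nut below 0.02 m/s and contact force between loose_nut and the fingers below 0.05 N); the robot touches nothing.
It fails at once if the tyre gauge on the mat is shifted by more than 30 mm (distance of tyre_gauge from where it was at the start of the episode above 0.03 m).
It fails at once if the core tool on the mat is shifted by more than 30 mm (distance of core_tool from where it was at the start of the episode above 0.03 m).
It fails at once if the weight strip on the mat is shifted by more than 30 mm (distance of weight_strip from where it was at the start of the episode above 0.03 m).
It also fails if it takes over 54 s, if anything falls off the work surface, if the arm or the gripper's body presses on something with over 40 N, if the wrist force passes 120 N, or if a joint passes its speed limit or range.

## Working session

There is one attempt and no reset: what is moved stays moved. The work goes in short steps, Python scripts to look and compute and a tool call to move; the robot and the scene stay as the last step left them, time stands still between calls to the robot, and variables do not carry over. Pictures are saved under pics/ and viewed, at most 10 in all, crops included, and the job is handed in when it is done.

Besides the shell and the picture viewer there is one more tool, called in YAML: its name, and indented under it one key for each argument. carry_out: Moves the arm, as the interface text tells. Its arguments: {"type":"object","properties":{"plan":{"type":"array"},"grip":{"type":"number"},"grip_force":{"type":"number"}},"required":["plan"]}

```bash
mkdir -p pics; cat > h.py <<'E'
from rig import *
import numpy as np, cv2
def ray(cam,px):
    m=camera_model(cam);R=np.array(m["R"]);t=np.array(m["t"])
    d=R.T@np.array([(px[0]-m["cx"])/m["fx"],(px[1]-m["cy"])/m["fy"],1.]);return -R.T@t,d
def at_z(cam,px,z):
    o,d=ray(cam,px);return o+d*(z-o[2])/d[2]
def at_depth(cam,px,depth):
    o,d=ray(cam,px);return o+d*depth[int(px[1]),int(px[0])]
def tri(pa,pb):
    (o1,d1),(o2,d2)=ray("top",pa),ray("side",pb)
    A=np.c_[d1,-d2];s=np.linalg.lstsq(A,o2-o1,rcond=None)[0]
    a,b=o1+s[0]*d1,o2+s[1]*d2;return (a+b)/2,np.linalg.norm(a-b)
def cloud(cam,depth,mask):
    m=camera_model(cam);v,u=np.nonzero(mask&(depth>0));z=depth[v,u]
    p=np.c_[(u-m["cx"])/m["fx"]*z,(v-m["cy"])/m["fy"]*z,z]
    return (p-np.array(m["t"]))@np.array(m["R"])
E
python3 - <<'E'
from h import *
np.set_printoptions(precision=4,suppress=True)
D={}
for c in("top","side"):
    im,d=camera(c);D[c]=d;cv2.imwrite(f"pics/{c}0.png",im[:,:,::-1])
for n in["parts_case","loose_nut","stored_nut","stored_valve","left_door_lip","right_door_lip"]:
    for c in("top","side"):
        for r in silhouettes(c,n)[:3]:
            P=cloud(c,D[c],r["pixels"])
            print(n,c,round(r["p"],2),np.round(r["pixel"]),r["pixels"].sum(),np.median(P,0) if len(P) else 0, np.percentile(P,[2,98],axis=0).ravel() if len(P) else 0)
s=sense();print(s["time_s"],s["eef_pos"],s["ee_rot"])
E
```

```text
parts_case top 0.62 [390. 214.] 15824 [ 0.5753 -0.0754  0.0622] [ 0.4871 -0.2445  0.004   0.6673  0.0962  0.078 ]
parts_case side 0.65 [308. 225.] 10530 [ 0.5779 -0.0059  0.057 ] [ 0.4895 -0.2402  0.0022  0.6654  0.1096  0.078 ]
loose_nut top 0.64 [207. 257.] 85 [0.5032 0.304  0.0231] [0.4952 0.2977 0.0051 0.5121 0.3133 0.0277]
loose_nut top 0.21 [471. 305.] 638 [ 0.403  -0.2304  0.0051] [ 0.3898 -0.2984 -0.0007  0.4161 -0.1639  0.0087]
loose_nut side 0.65 [340. 360.] 205 [0.5068 0.3141 0.0185] [0.4976 0.2873 0.0004 0.5165 0.3191 0.0257]
loose_nut side 0.41 [385. 267.] 118 [0.4206 0.074  0.0159] [ 0.4119 -0.0035  0.0065  0.4265  0.0848  0.02  ]
loose_nut side 0.34 [309. 185.] 3444 [ 0.5887 -0.1519  0.063 ] [ 0.514  -0.2433  0.0596  0.6616 -0.0594  0.0782]
stored_nut top 0.71 [208. 257.] 62 [0.5031 0.3036 0.0238] [0.4953 0.2977 0.0108 0.5095 0.3121 0.0275]
stored_valve top 0.15 [331. 297.] 294 [0.4196 0.0485 0.0138] [ 0.4084 -0.0212 -0.0005  0.4266  0.081   0.0207]
left_door_lip top 0.7 [347. 223.] 5459 [0.5704 0.0133 0.0556] [ 0.5002 -0.06    0.0525  0.6438  0.0866  0.0795]
left_door_lip side 0.91 [310. 233.] 3611 [0.5728 0.0195 0.0553] [ 0.5003 -0.0655  0.0524  0.6457  0.0955  0.0793]
right_door_lip top 0.61 [432. 207.] 6881 [ 0.5865 -0.1552  0.0637] [ 0.5153 -0.2421  0.0605  0.66   -0.0647  0.0783]
right_door_lip side 0.7 [308. 187.] 3422 [ 0.5895 -0.1528  0.0631] [ 0.5145 -0.2431  0.06    0.6622 -0.0594  0.0782]
right_door_lip side 0.63 [385. 264.] 224 [0.4213 0.0639 0.0128] [ 0.4095 -0.0127 -0.001   0.428   0.0848  0.0192]
right_door_lip side 0.52 [389. 193.] 234 [ 0.4048 -0.2193  0.0046] [ 0.3931 -0.2957 -0.0003  0.4164 -0.1606  0.0078]
0.7 [ 0.2588 -0.5135  0.2146] [[ 0.893  0.45   0.   ]
 [ 0.45  -0.893 -0.   ]
 [ 0.     0.    -1.   ]]
```

```bash
python3 -c "
import cv2
a=cv2.imread('pics/top0.png')[140:340,180:520];cv2.imwrite('pics/a.png',cv2.resize(a,(800,470),interpolation=2))
b=cv2.imread('pics/side0.png')[120:400,190:470];cv2.imwrite('pics/b.png',cv2.resize(b,(600,600),interpolation=2))"
```

```text
(no output)
```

View pics/a.png

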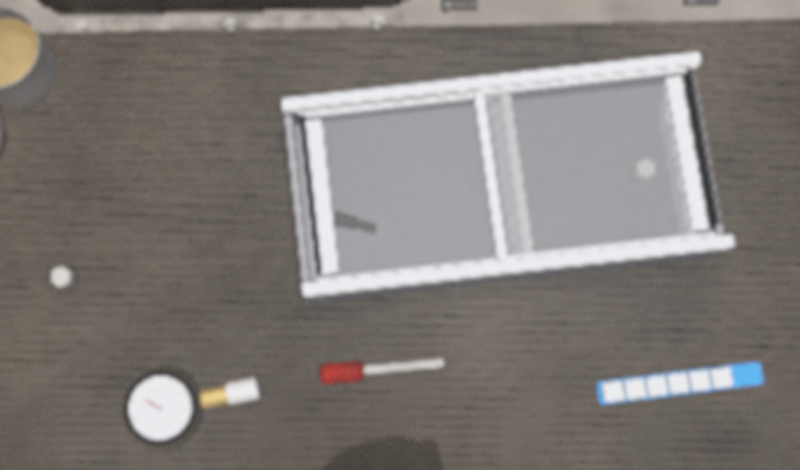

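View pics/b.png

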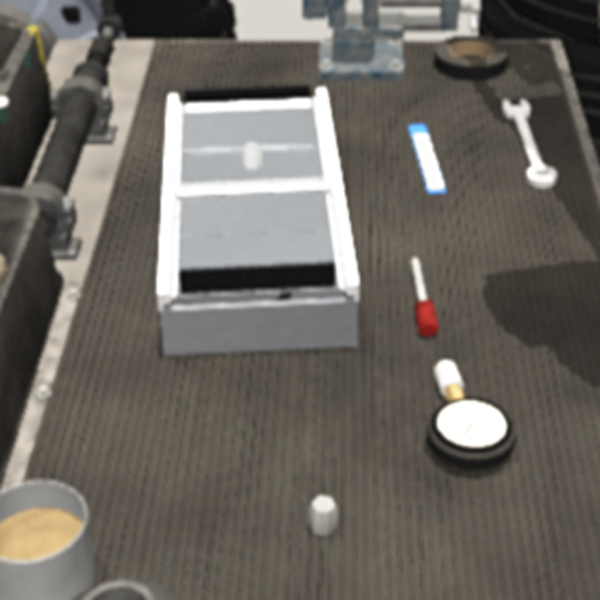

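The top view shows the stored nut under the right door (full-image px ~[454,211]) and the valve in the left bay (~[330,234]), so the right door must open. The stray nut is at ~[207,257]. The side view agrees. Next I'll measure the case, lip and nut poses precisely.

```bash
cat > meas.py <<'E'
from h import *
np.set_printoptions(precision=4,suppress=True)
D={};I={}
for c in("top","side"):
    I[c],D[c]=camera(c)
full=np.ones((480,640),bool)
for c in D:
    P=cloud(c,D[c],full);P=P[(P[:,0]>.46)&(P[:,0]<.70)&(P[:,1]>-.28)&(P[:,1]<.13)]
    w=I[c].min(2)[(D[c]>0)];  # whiteness
    r=P[(P[:,2]>.0645)&(P[:,2]<.072)]
    rect=cv2.minAreaRect(r[:,:2].astype(np.float32));print(c,"rails",len(r),rect,np.median(r[:,2]))
    l=P[(P[:,2]>.0745)&(P[:,2]<.09)]
    for nm,q in(("R",l[l[:,1]<-.15]),("L",l[l[:,1]>.0])):
        if len(q)>5:print(c,"lip",nm,len(q),q.mean(0),cv2.minAreaRect(q[:,:2].astype(np.float32)))
n={}
for c in D:
    r=silhouettes(c,"loose_nut")[0];m=r["pixels"];n[c]=r["pixel"]
    P=cloud(c,D[c],m);tp=P[P[:,2]>.020]
    print("nut",c,r["p"],r["pixel"],len(tp),tp.mean(0),cv2.minAreaRect(tp[:,:2].astype(np.float32)))
print("tri",tri(n["top"],n["side"]))
E
python3 meas.py
```

```text
top rails 3738 ((0.580196738243103, -0.07728980481624603), (0.17114634811878204, 0.3594817817211151), 5.38698673248291) 0.0665062257160322
top lip R 226 [ 0.5946 -0.2407  0.0792] ((0.595995306968689, -0.2408968210220337), (0.13271011412143707, 0.006544546689838171), 5.120161533355713)
top lip L 172 [0.5636 0.0861 0.0798] ((0.5637760162353516, 0.08609268069267273), (0.13226477801799774, 0.00502911489456892), 5.573836803436279)
side rails 1624 ((0.581882119178772, -0.07590539753437042), (0.17017625272274017, 0.36374783515930176), 5.370621681213379) 0.06737067580896877
side lip R 165 [ 0.5974 -0.2381  0.0778] ((0.5973983407020569, -0.23868007957935333), (0.13221991062164307, 0.011150290258228779), 5.6820268630981445)
side lip L 253 [0.5675 0.0895 0.078 ] ((0.5664442777633667, 0.08862612396478653), (0.13349108397960663, 0.010156132280826569), 5.45549201965332)
nut top 0.61 [205.7, 256.9] 62 [0.5035 0.3055 0.0242] ((0.5035674571990967, 0.3055304288864136), (0.016747279092669487, 0.01594632863998413), 0.2053123414516449)
nut side 0.46 [340.3, 358.5] 89 [0.5063 0.3101 0.0234] ((0.5058467984199524, 0.31072404980659485), (0.017299234867095947, 0.017360441386699677), 18.80068588256836)
tri (array([0.5066, 0.3078, 0.0165]), np.float64(2.5191628362370213e-05))
```

```bash
cat >> h.py <<'E'
C=np.array([.581,-.0766]);TH=np.radians(5.4)
X=np.array([np.cos(TH),np.sin(TH)]);Y=np.array([-X[1],X[0]])
def case(x,y):return C+x*X+y*Y
def incase(p):return (p[:2]-C)@X,(p[:2]-C)@Y
from scipy.spatial.transform import Rotation as Ro
def goto(p,yaw=5.4,s=None):
    "shift/turn in units to world TCP p, tool x at yaw deg, pointing down"
    s=s or sense();R=np.array(s["ee_rot"]);a=np.radians(yaw)
    T=np.array([[np.cos(a),np.sin(a),0],[np.sin(a),-np.cos(a),0],[0,0,-1]])
    print(np.round(R.T@(np.array(p)-s["eef_pos"])/.4,4),np.round(Ro.from_matrix(R.T@T).as_rotvec()/(np.pi/2),4))
E
python3 - <<'E'
from h import *
np.set_printoptions(suppress=True)
for y,z in((-.215,.215),(-.205,.064),(-.032-.018,.064)):goto([*case(0,y),z])
print("stored nut case xy",incase(at_z("top",(454,211),.028)),"valve",incase(at_z("top",(332,234),.012)))
print(sense()["finger_gap"])
E
```

```text
[ 1.0153 -0.1122 -0.001 ] [-0.     -0.      0.2371]
[ 1.0244 -0.1355  0.3765] [-0.     -0.      0.2371]
[ 1.1654 -0.4964  0.3765] [-0.     -0.      0.2371]
stored nut case xy (np.float64(-0.0022269229733831823), np.float64(-0.13164898642869666)) valve (np.float64(-0.01881558472534514), np.float64(0.12461158105981238))
0.09160025801328711
```

carry_out:
  plan:
    - [[0.95,-0.11,0],[0,0,0.237]]
    - [[0.95,-0.11,0],[0,0,0.237]]
    - [[0.95,-0.11,0],[0,0,0.237]]
    - [[0.95,-0.11,0],[0,0,0.237]]
    - [[0.95,-0.11,0],[0,0,0.237]]
    - [[0.95,-0.11,0],[0,0,0.237]]
    - [[0.95,-0.11,0],[0,0,0.237]]
    - [[0.95,-0.11,0],[0,0,0.237]]
  grip: 0

```text
time_s: 1.7
eef_pos: [0.5804, -0.3011, 0.2146]
ee_rot: [[0.995, 0.096, 0.0], [0.096, -0.995, 0.0], [0.001, -0.0, -1.0]]
force: [-0.3, 0.2, -1.2]
finger_gap: 0.0302
grasp_force: 0.0
```

carry_out:
  plan:
    - [[0,0,0],[0,0,0]]
    - [[0,0,0],[0,0,0]]

```text
time_s: 1.9
eef_pos: [0.5785, -0.3027, 0.2143]
ee_rot: [[0.995, 0.096, -0.001], [0.096, -0.995, -0.0], [-0.001, 0.0, -1.0]]
force: [-0.2, -0.2, -0.6]
finger_gap: 0.0141
grasp_force: 0.0
```

```bash
python3 - <<'E'
from h import *
np.set_printoptions(suppress=True)
for y,z in((-.207,.064),(-.032-.018,.064)):goto([*case(0,y),z])
s=sense();print(s["time_s"],s["eef_pos"],s["finger_gap"],s["force"])
E
```

```text
[ 0.0598 -0.0446  0.3756] [0.     0.0005 0.0012]
[ 0.0606 -0.4371  0.3756] [0.     0.0005 0.0012]
1.9 [ 0.57848487 -0.30271789  0.21427016] 0.014135135882260261 [-0.17699713 -0.20736857 -0.62653618]
```

carry_out:
  plan:
    - [[0.06,-0.043,0.1],[0,0,0]]
    - [[0.06,-0.043,0.2],[0,0,0]]
    - [[0.06,-0.043,0.3],[0,0,0]]
    - [[0.06,-0.043,0.376],[0,0,0]]
    - [[0.06,-0.043,0.376],[0,0,0]]
    - [[0.06,-0.043,0.376],[0,0,0]]
    - [[0.06,-0.08,0.376],[0,0,0]]
    - [[0.06,-0.1,0.376],[0,0,0]]

```text
time_s: 2.7
eef_pos: [0.5995, -0.2609, 0.0669]
ee_rot: [[0.996, 0.094, 0.003], [0.094, -0.996, -0.002], [0.003, 0.002, -1.0]]
force: [0.5, 1.1, 0.4]
finger_gap: 0.0004
grasp_force: 0.0
```

carry_out:
  plan:
    - [[0,-0.04,0],[0,0,0]]
    - [[0,-0.08,0],[0,0,0]]
    - [[0,-0.12,0],[0,0,0]]
    - [[0,-0.16,0],[0,0,0]]
    - [[0,-0.2,0],[0,0,0]]
    - [[0,-0.24,0],[0,0,0]]
    - [[0,-0.28,0],[0,0,0]]
    - [[0,-0.32,0],[0,0,0]]

```text
time_s: 3.5
eef_pos: [0.5862, -0.1323, 0.0642]
ee_rot: [[0.996, 0.094, 0.0], [0.094, -0.996, -0.0], [0.0, 0.0, -1.0]]
force: [2.0, -3.3, 2.1]
finger_gap: 0.0005
grasp_force: 1.7
```

```bash
python3 - <<'E'
from h import *
np.set_printoptions(suppress=True,precision=4)
s=sense();print(s["time_s"],s["eef_pos"],incase(s["eef_pos"]),s["force"])
D={}
for c in("top","side"):
    im,d=camera(c)
    P=cloud(c,d,np.ones((480,640),bool));xy=np.c_[(P[:,:2]-C)@X,(P[:,:2]-C)@Y]
    k=(abs(xy[:,0])<.066)&(abs(xy[:,1])<.19)&(P[:,2]>.073)&(P[:,2]<.083)
    h=np.histogram(xy[k,1],np.arange(-.19,.191,.01));print(c,[(round(b,3),n) for n,b in zip(*h) if n>8])
E
```

```text
3.5 [ 0.5862 -0.1323  0.0642] (np.float64(-1.6055233891216353e-05), np.float64(-0.05594016328025335)) [ 1.9745 -3.3038  2.1172]
top [(np.float64(-0.04), np.int64(11)), (np.float64(0.16), np.int64(166))]
side [(np.float64(-0.05), np.int64(10)), (np.float64(-0.04), np.int64(226)), (np.float64(-0.03), np.int64(14)), (np.float64(0.16), np.int64(296))]
```

carry_out:
  plan:
    - [[0,0,0],[0,0,0]]
    - [[0,-0.01,0],[0,0,0]]
    - [[0,-0.015,0],[0,0,0]]
    - [[0,-0.015,0],[0,0,0]]
    - [[0,-0.015,0],[0,0,0]]

```text
time_s: 4.1
eef_pos: [0.5856, -0.1277, 0.0641]
ee_rot: [[0.996, 0.094, -0.0], [0.094, -0.996, 0.001], [-0.0, -0.001, -1.0]]
force: [-0.2, -0.3, 0.2]
finger_gap: 0.0005
grasp_force: 0.0
```

```bash
python3 - <<'E'
from h import *
s=sense();print(s["time_s"],incase(s["eef_pos"]),s["force"])
E
```

```text
4.1 (np.float64(-0.0001882186796551841), np.float64(-0.05130438497207109)) [-0.20217776 -0.25282136  0.16713745]
```

carry_out:
  plan:
    - [[0,-0.006,0],[0,0,0]]
    - [[0,-0.012,0],[0,0,0]]
    - [[0,-0.012,0],[0,0,0]]
    - [[0,0.03,0],[0,0,0]]
    - [[0,0.05,0],[0,0,0]]
    - [[0,0.05,-0.12],[0,0,0]]
    - [[0,0.05,-0.24],[0,0,0]]
    - [[0,0.05,-0.36],[0,0,0]]
  grip: 0.8

```text
time_s: 4.9
eef_pos: [0.5873, -0.1467, 0.2097]
ee_rot: [[0.996, 0.095, -0.001], [0.095, -0.996, 0.002], [-0.0, -0.002, -1.0]]
force: [-0.3, 0.8, 0.1]
finger_gap: 0.0622
grasp_force: 0.0
```

I opened the fingers while they were still at the lip, which was too early. I'll check the doors and re-measure the nut.

```bash
python3 - <<'E'
from h import *
np.set_printoptions(suppress=True,precision=4)
px={}
for c in("top","side"):
    im,d=camera(c);cv2.imwrite(f"pics/{c}1.png",im[:,:,::-1])
    P=cloud(c,d,np.ones((480,640),bool));xy=np.c_[(P[:,:2]-C)@X,(P[:,:2]-C)@Y]
    k=(abs(xy[:,0])<.066)&(abs(xy[:,1])<.19)&(P[:,2]>.073)&(P[:,2]<.083)
    for nm,q in(("R",k&(xy[:,1]<.05)),("L",k&(xy[:,1]>.1))):
        if q.sum():print(c,nm,q.sum(),np.median(xy[q,1]))
    for n in("loose_nut","stored_nut"):
        for r in silhouettes(c,n)[:3]:
            Q=cloud(c,d,r["pixels"]);t=Q[Q[:,2]>.018]
            print(c,n,round(r["p"],2),r["pixel"],np.median(Q,0),incase(np.median(Q,0)))
a=cv2.imread('pics/top1.png')[140:340,180:520];cv2.imwrite('pics/c.png',cv2.resize(a,(800,470),interpolation=2))
goto([.505,.308,.2]);goto([.505,.308,.003])
s=sense();print(s["time_s"],s["force"])
E
```

```text
top R 196 -0.027099008196405244
top L 168 0.16351367181368623
top stored_nut 0.53 [362.7, 213.3] [ 0.5736 -0.0178  0.0637] (np.float64(-0.001810330439830878), np.float64(0.05922589809612402))
side R 224 -0.024973542342373964
side L 303 0.16671590634929842
side loose_nut 0.64 [338.8, 359.8] [0.5069 0.3149 0.0195] (np.float64(-0.03696008758465484), np.float64(0.39677544450601476))
[-0.0957 -1.1509  0.0185] [-0.0014  0.0017  0.0004]
[-0.0943 -1.1499  0.511 ] [-0.0014  0.0017  0.0004]
5.2 [ 0.7249  0.9107 -1.0755]
```

View pics/c.png

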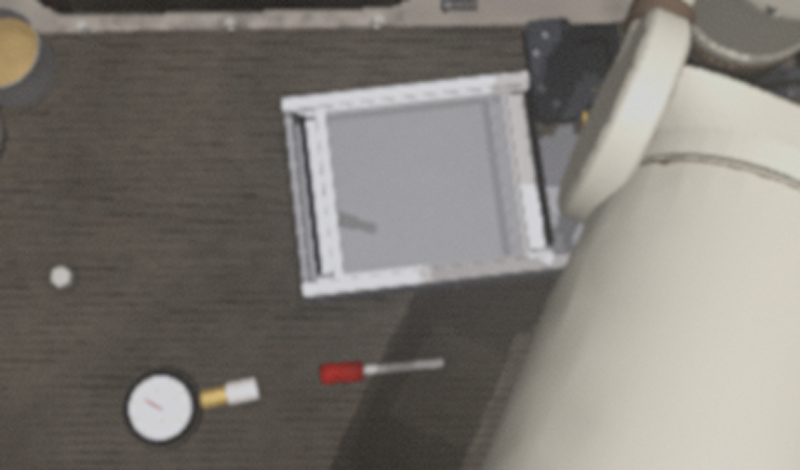

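The right door is fully open with its lip at image ~[410,205]. The left door, the valve and the stray nut (~[206,257]) haven't moved. Going to the nut.

carry_out:
  plan:
    - [[-0.05,-0.12,0],[0,0,0]]
    - [[-0.09,-0.24,0],[0,0,0]]
    - [[-0.095,-0.36,0],[0,0,0]]
    - [[-0.095,-0.48,0],[0,0,0]]
    - [[-0.095,-0.6,0],[0,0,0]]
    - [[-0.095,-0.72,0],[0,0,0]]
    - [[-0.095,-0.84,0],[0,0,0]]
    - [[-0.095,-0.95,0],[0,0,0]]
  grip: 0.55

```text
time_s: 6.0
eef_pos: [0.5119, 0.2292, 0.2057]
ee_rot: [[0.995, 0.095, -0.004], [0.095, -0.995, -0.0], [-0.004, 0.0, -1.0]]
force: [-0.7, 0.1, -0.3]
finger_gap: 0.0505
grasp_force: 0.0
```

carry_out:
  plan:
    - [[0,-0.1,0],[0,0,0]]
    - [[0,-0.2,0],[0,0,0]]
    - [[0,-0.2,0],[0,0,0]]
    - [[0,-0.2,0],[0,0,0]]
    - [[0,-0.2,0],[0,0,0]]

```text
time_s: 6.5
eef_pos: [0.5059, 0.3056, 0.2068]
ee_rot: [[0.996, 0.094, -0.002], [0.094, -0.996, -0.001], [-0.002, 0.001, -1.0]]
force: [-0.0, -0.6, 0.3]
finger_gap: 0.0508
grasp_force: 0.0
```

```bash
python3 - <<'E'
from h import *
np.set_printoptions(suppress=True,precision=4)
goto([.505,.308,.004]);s=sense();print(s["eef_pos"],s["finger_gap"])
E
```

```text
[-0.0005 -0.0066  0.507 ] [ 0.0006  0.0016 -0.0003]
[0.5059 0.3056 0.2068] 0.05079285230106837
```

carry_out:
  plan:
    - [[0,-0.006,0.11],[0,0,0]]
    - [[0,-0.006,0.22],[0,0,0]]
    - [[0,-0.006,0.33],[0,0,0]]
    - [[0,-0.006,0.42],[0,0,0]]
    - [[0,-0.006,0.47],[0,0,0]]
    - [[0,-0.006,0.508],[0,0,0]]
    - [[0,-0.006,0.508],[0,0,0]]
    - [[0,-0.006,0.508],[0,0,0]]

```text
time_s: 7.3
eef_pos: [0.507, 0.3089, 0.0059]
ee_rot: [[0.996, 0.094, 0.001], [0.094, -0.996, 0.0], [0.001, -0.0, -1.0]]
force: [-0.7, 0.4, 0.7]
finger_gap: 0.0501
grasp_force: 0.0
```

carry_out:
  plan:
    - [[0,0,0],[0,0,0]]
    - [[0,0,0],[0,0,0]]
    - [[0,0,0],[0,0,0]]
    - [[0,0,0],[0,0,0]]
    - [[0,0,0],[0,0,0]]
    - [[0,0,0],[0,0,0]]
    - [[0,0,0],[0,0,0]]
    - [[0,0,0],[0,0,0]]
  grip: 0
  grip_force: 20

```text
time_s: 8.1
eef_pos: [0.5065, 0.3093, 0.0056]
ee_rot: [[0.996, 0.094, 0.001], [0.094, -0.996, 0.0], [0.001, -0.0, -1.0]]
force: [-1.5, -0.4, 6.4]
finger_gap: 0.0213
grasp_force: 20.0
```

carry_out:
  plan:
    - [[0,0,-0.04],[0,0,0]]
    - [[0,0,-0.1],[0,0,0]]
    - [[0,0,-0.2],[0,0,0]]
    - [[0,0,-0.3],[0,0,0]]
    - [[0,0,-0.4],[0,0,0]]
    - [[0,0,-0.45],[0,0,0]]
    - [[0,0,-0.45],[0,0,0]]
    - [[0,0,-0.45],[0,0,0]]

```text
time_s: 8.9
eef_pos: [0.5058, 0.309, 0.1845]
ee_rot: [[0.996, 0.094, -0.001], [0.094, -0.996, -0.0], [-0.001, 0.0, -1.0]]
force: [-0.3, 0.5, -0.3]
finger_gap: 0.0205
grasp_force: 20.0
```

```bash
python3 - <<'E'
from h import *
np.set_printoptions(suppress=True,precision=4)
for z in(.19,.012):goto([*case(-.038,-.085),z])
s=sense();print(s["eef_pos"],s["finger_gap"],s["grasp_force"])
im,d=camera("side");a=im[120:420,190:470,::-1];cv2.imwrite('pics/d.png',cv2.resize(a,(560,600),interpolation=2))
E
```

```text
[ 0.0012  1.19   -0.0136] [0.     0.0003 0.0002]
[0.0014 1.19   0.4314] [0.     0.0003 0.0002]
[0.5058 0.309  0.1845] 0.020527699659733632 19.999923706054688
```

View pics/d.png

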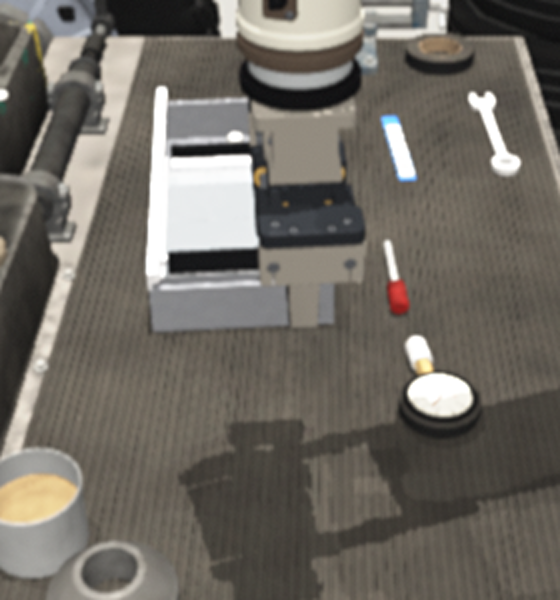

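The nut is off the mat and between the fingers. The bystanders haven't moved. Carrying it over to the right bay.

carry_out:
  plan:
    - [[0,0.1,0],[0,0,0]]
    - [[0,0.2,0],[0,0,0]]
    - [[0,0.3,0],[0,0,0]]
    - [[0,0.4,0],[0,0,0]]
    - [[0,0.5,0],[0,0,0]]
    - [[0,0.6,0],[0,0,0]]
    - [[0,0.7,0],[0,0,0]]
    - [[0,0.8,0],[0,0,0]]

```text
time_s: 9.75
eef_pos: [0.5348, -0.0107, 0.1825]
ee_rot: [[0.996, 0.094, -0.004], [0.094, -0.996, 0.001], [-0.004, -0.002, -1.0]]
force: [0.3, 1.2, 0.0]
finger_gap: 0.0207
grasp_force: 20.0
```

carry_out:
  plan:
    - [[0,0.1,0],[0,0,0]]
    - [[0,0.2,0],[0,0,0]]
    - [[0,0.3,0],[0,0,0]]
    - [[0,0.37,0],[0,0,0]]
    - [[0,0.39,0],[0,0,0]]
    - [[0,0.39,0],[0,0,0]]
    - [[0,0.39,0],[0,0,0]]

```text
time_s: 10.45
eef_pos: [0.5505, -0.1633, 0.1838]
ee_rot: [[0.995, 0.095, -0.002], [0.095, -0.995, 0.002], [-0.002, -0.002, -1.0]]
force: [-0.2, 0.8, -0.3]
finger_gap: 0.0207
grasp_force: 20.0
```

```bash
python3 - <<'E'
from h import *
np.set_printoptions(suppress=True,precision=4)
goto([*case(-.038,-.085),.0105])
s=sense();print(s["time_s"],s["eef_pos"],incase(s["eef_pos"]),s["finger_gap"])
im,d=camera("side");a=im[120:320,220:420,::-1];cv2.imwrite('pics/e.png',cv2.resize(a,(600,600),interpolation=2))
E
```

```text
[0.0021 0.0047 0.4332] [-0.0012  0.0011  0.0006]
10.45 [ 0.5505 -0.1633  0.1838] (np.float64(-0.038535558621997625), np.float64(-0.0834291768228011)) 0.02072476158495978
```

View pics/e.png

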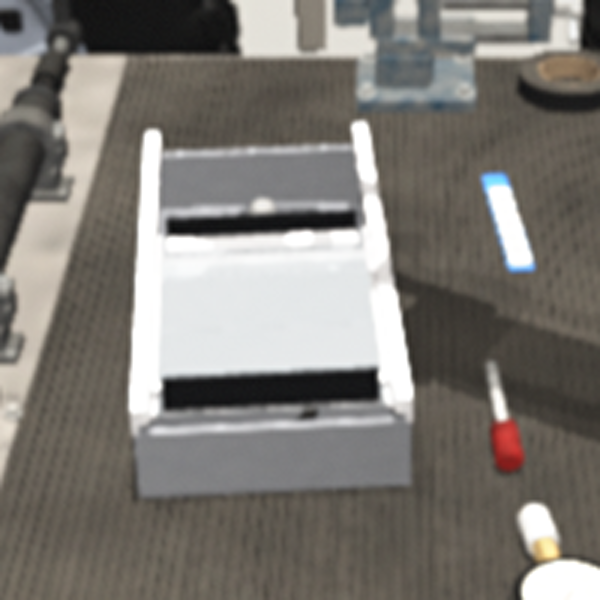

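The crop holds only the case; the gripper is above its top edge. The right bay is open and the stored nut shows at full-image px ~[307,188]. Lowering at the free spot in front of it.

carry_out:
  plan:
    - [[0.001,0.002,0.08],[0,0,0]]
    - [[0.001,0.002,0.16],[0,0,0]]
    - [[0.001,0.002,0.24],[0,0,0]]
    - [[0.001,0.002,0.32],[0,0,0]]
    - [[0.001,0.002,0.38],[0,0,0]]
    - [[0.001,0.002,0.41],[0,0,0]]
    - [[0.001,0.002,0.432],[0,0,0]]
    - [[0.001,0.002,0.432],[0,0,0]]

```text
time_s: 11.3
eef_pos: [0.5514, -0.1648, 0.0118]
ee_rot: [[0.995, 0.095, -0.001], [0.095, -0.995, 0.0], [-0.001, -0.001, -1.0]]
force: [0.5, -0.2, -0.2]
finger_gap: 0.0208
grasp_force: 20.0
```

carry_out:
  plan:
    - [[0,0,0],[0,0,0]]
    - [[0,0,0],[0,0,0]]
    - [[0,0,0],[0,0,0]]

```text
time_s: 11.6
eef_pos: [0.5524, -0.1659, 0.0133]
ee_rot: [[0.996, 0.094, 0.002], [0.094, -0.996, -0.001], [0.002, 0.001, -1.0]]
force: [-0.0, -0.6, 0.3]
finger_gap: 0.0214
grasp_force: 20.0
```

carry_out:
  plan:
    - [[0,0,0.004],[0,0,0]]
    - [[0,0,0.004],[0,0,0]]
    - [[0,0,0.004],[0,0,0]]

```text
time_s: 11.9
eef_pos: [0.5515, -0.1655, 0.0106]
ee_rot: [[0.996, 0.094, -0.0], [0.094, -0.996, 0.0], [-0.0, -0.0, -1.0]]
force: [0.8, -0.7, 0.4]
finger_gap: 0.021
grasp_force: 20.0
```

carry_out:
  plan:
    - [[0,0,0],[0,0,0]]
    - [[0,0,0],[0,0,0]]
    - [[0,0,0],[0,0,0]]
    - [[0,0,0],[0,0,0]]
    - [[0,0,0],[0,0,0]]
  grip: 0.45

```text
time_s: 12.4
eef_pos: [0.5516, -0.1655, 0.0106]
ee_rot: [[0.996, 0.094, -0.0], [0.094, -0.996, 0.0], [-0.0, -0.0, -1.0]]
force: [-1.2, 0.0, 0.6]
finger_gap: 0.0417
grasp_force: 0.0
```

carry_out:
  plan:
    - [[0,0,-0.03],[0,0,0]]
    - [[0,0,-0.08],[0,0,0]]
    - [[0,0,-0.16],[0,0,0]]
    - [[0,0,-0.26],[0,0,0]]
    - [[0,0,-0.36],[0,0,0]]
    - [[0,0,-0.46],[0,0,0]]
    - [[0,0,-0.55],[0,0,0]]
    - [[0,0,-0.55],[0,0,0]]

```text
time_s: 13.2
eef_pos: [0.5547, -0.167, 0.2385]
ee_rot: [[0.995, 0.095, 0.011], [0.095, -0.995, -0.006], [0.011, 0.007, -1.0]]
force: [-0.7, -0.5, 0.3]
finger_gap: 0.0415
grasp_force: 0.0
```

carry_out:
  plan:
    - [[0,0.12,0],[0,0,0]]
    - [[0,0.24,0],[0,0,0]]
    - [[0,0.36,0],[0,0,0]]
    - [[0,0.48,0],[0,0,0]]
    - [[0,0.6,0],[0,0,0]]
    - [[0,0.6,0],[0,0,0]]
    - [[0,0.6,0],[0,0,0]]

```text
time_s: 13.9
eef_pos: [0.5736, -0.4048, 0.2295]
ee_rot: [[0.996, 0.093, -0.001], [0.093, -0.996, 0.002], [-0.001, -0.002, -1.0]]
force: [-0.2, 0.5, 1.1]
finger_gap: 0.0412
grasp_force: 0.0
```

```bash
python3 - <<'E'
from h import *
np.set_printoptions(suppress=True,precision=4)
for c in("top","side"):
    im,d=camera(c);cv2.imwrite(f"pics/{c}2.png",im[:,:,::-1])
    P=cloud(c,d,np.ones((480,640),bool));xy=np.c_[(P[:,:2]-C)@X,(P[:,:2]-C)@Y]
    k=(abs(xy[:,0])<.066)&(abs(xy[:,1])<.19)&(P[:,2]>.073)&(P[:,2]<.083)
    for nm,q in(("R",k&(xy[:,1]<.05)),("L",k&(xy[:,1]>.1))):
        if q.sum():print(c,nm,q.sum(),np.median(xy[q,1]))
    for r in silhouettes(c,"loose_nut")[:4]:
        Q=cloud(c,d,r["pixels"])
        print(c,round(r["p"],2),r["pixel"],np.median(Q,0),incase(np.median(Q,0)))
top=cv2.imread('pics/top2.png')[140:340,180:520];cv2.imwrite('pics/f.png',cv2.resize(top,(800,470),interpolation=2))
s=sense();print(s["time_s"],s["eef_pos"])
E
```

```text
top R 196 -0.027229106329896807
top L 167 0.16357586310887046
top 0.56 [435.9, 232.2] [ 0.5474 -0.163   0.0273] (np.float64(-0.04159037383685058), np.float64(-0.08284494496247533))
side R 228 -0.02468317186818672
side L 298 0.16660754858764878
14.1 [ 0.5746 -0.4028  0.2312]
```

View pics/f.png

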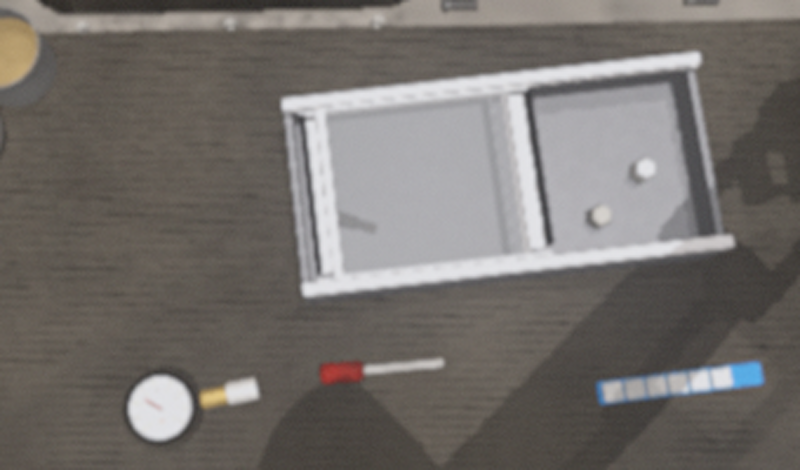

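Both nuts stand in the right bay, at image ~[436,232] and ~[454,211]. The right door is open, the left door is unmoved, and the valve and bystanders are in place.

```bash
python3 -c "
from rig import *
print(hand_in())"
```

```text
the job is handed in; nothing more can be done
None
```

The stray nut is now with its mate in the right compartment and released; the right door is fully open, the left door and the other things weren't shifted, and the job is handed in (no verdict shown).

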